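Zero the cold-chain recorder's peak pointer and shut its cover

TASK

Get the temperature recorder ready for the next shipment: turn the black reset knob on its dial anticlockwise until the red peak pointer is fully back at its zero stop, then slide the blue cover over the dial, forcing it past the small end ridge until it is fully home. If the cover is in the way of the knob, slide it open first. Do not shift or knock over the vial tray, the loose vial, the bottle or the forceps, and leave knob and cover released.

Things in the scene. Friction and masses are not known exactly. Their poses are not given: they have to be found in the camera images.
- recorder: White desktop temperature recorder fixed to the bench: a block 120 mm (its x) by 250 mm (its y, from -70 to +180 mm), 67 mm high. Origin: on the bench below the knob axis; z up. Round the knob is an open dial well, y -50 to +53 mm, 104 mm wide in x (94 mm between the lips at its top), its floor 17 mm above the bench. From y = +53 to +176 mm a deck 57 mm high, where the cover parks when open.
- reset_knob (a joint): Angle of the reset knob with its red pointer, rad: 0 = at the zero stop (hard stop), growing clockwise seen from above, up to 4.2. At 0 the pointer points along the recorder's -x, at the green mark by the dark stop pin. Zeroing turns it anticlockwise seen from above. It stays where it is left; turning takes about 0.04 N m.
- knob_grip (a point): On the knob's vertical axis, 42 mm above the bench: the height to grip. The knob is a black upright bar 42 mm long, 11 mm thick, from 26 to 52 mm above the bench, on a 12 mm stem. The point turns with the knob: its x axis lies along the bar; the red pointer (42 mm long, low over the dial) and the white line on the bar's top lie on its -x side.
- cover (a joint): Opening of the sliding cover, m: 0 = fully home over the dial, 0.110 = fully open (hard stop); grows along the recorder's +y. Sliding takes 1 to 2 N; passing the ridge, between about 0.015 and 0.004, about 6 to 7 N. It stays where it is left. Its leading edge is at recorder y = opening - 63 mm, so it overhangs the well; the knob is free for a gripper above about 0.10.
- cover_rib (a point): Point in the cover's yellow upright grip rib, 84 mm above the bench; it moves with the cover (recorder x = 0, y = opening), axes parallel to the recorder's. The rib is 40 mm long in x, 12 mm thick in y, from 62 to 92 mm above the bench. The blue cover is a 4 mm plate, 102 by 114 mm, its top 62 mm above the bench, held in grooves along both sides.
- vial_tray: Bystander: white open tray, 120 by 180 mm and 41 mm high, filled with purple-capped vials, beside the recorder on its +x side. Origin: centre of its underside.
- vial: Bystander: one loose glass vial with a purple cap, standing, 17 mm across, 39 mm high, off the recorder's -y end. Origin: centre of its underside, z up.
- spray: Bystander: standing white bottle with a blue cap, 54 mm across, 150 mm high, near the far corner of the deck on the recorder's +x side. Origin: centre of its underside, z up.
- forceps: Bystander: steel forceps lying flat, 120 mm long, 20 mm wide, 6 mm high, on the recorder's -x side. Origin: its middle, on the bench.
- ridge_mid (a point): Middle of the sprung click ridge, a grey bar along the recorder's x at y = -50 mm, 58 mm above the bench, on the sill at the well's closed end. The cover's leading edge snaps over it as it goes home.

How it is judged:
On the way, in this order (a step that is already met when the one before it is completed fails the run):
1. the pointer is back at its zero stop while the cover is still open (value of joint reset_knob below 0.08 rad and value of joint cover above 0.02 m), for 0.2 s.
2. the cover is over the ridge and fully home (value of joint cover below 0.004 m), for 0.2 s.
At the end, for the whole second after the job is handed in: The reset knob is within 0.08 rad of its zero stop and the cover is past the ridge, within 4 mm of fully home (value of joint reset_knob below 0.08 rad and value of joint cover below 0.004 m); the robot touches nothing.
It fails at once if the vial tray is shifted by more than 20 mm (distance of vial_tray from where it was at the start of the episode above 0.02 m).
It fails at once if the loose vial is shifted by more than 20 mm or knocked over (distance of vial from where it was at the start of the episode above 0.02 m or angle between vial's own z axis and vertical above 0.5 rad).
It fails at once if the bottle is shifted by more than 20 mm or knocked over (distance of spray from where it was at the start of the episode above 0.02 m or angle between spray's own z axis and vertical above 0.5 rad).
It fails at once if the forceps are shifted by more than 20 mm (distance of forceps from where it was at the start of the episode above 0.02 m).
It also fails if it takes over 72 s, if anything falls off the work surface, if the arm or the gripper's body presses on something with over 40 N, if the wrist force passes 120 N, or if a joint passes its speed limit or range.

ROBOT

A 6-joint arm with a two-finger parallel gripper is mounted at the origin on the work surface. World frame = base frame: x ahead of the robot, y to its left, z up, the work surface at z = 0. Lengths are in m, angles in rad, forces in N, time in s.
With the tool pointing down it reaches from about 0.35 to 0.975 m from the base axis. Payload 7.1 kg.
Tool frame: the origin (TCP) lies midway between the tips of the shut fingers; the grasp point (between the pads) lies 19 mm behind it; z points along the fingers, x is the direction in which the jaws open and shut, and the axes are right-handed (so a half turn about z gives the same grasp; the last joint's range is limited). The gripper opens to 88 mm and grips with 3 to 60 N. Pads are 20 mm wide; open, the fingers measure 115 mm over their backs; the gripper's body (75 mm by 178 mm) begins 61 mm behind the grasp point.
Start: joints at [1.093, 0.423, 1.63, -0, 1.089, -0.019], TCP at [0.277, 0.56, 0.223] pointing down, gripper open.
Joint ranges: [-3, 3], [-0.9, 2.11], [0.09, 2.58], [-1.31, 4.45], [0.11, 2.69], [-2.54, 2.54]. Speed limits (rad/s): [2.39, 2.39, 3.01, 3.14, 3.14, 3.14].

INTERFACE

Orientations are given as a unit quaternion [w, x, y, z].
In Python, from station import move_pose, movel, movej, command_gripper, wait, inverse_kinematics, read_camera, camera_info, MotionError, job_done, get_time, get_joint_pos, get_qvel, get_effort, get_tcp_pos, get_ee_rot, get_ft_force, get_ft_torque, get_grip_width gives the robot as it stands. Calls block until the motion is done:
- move_pose(position, orientation): joint-space move of the TCP to a pose.
- movel(position, frame=None, v=0.15, until_force=None): straight line of the TCP; frame=None keeps the orientation; v is the mean speed in m/s. With until_force (N) it stops when the force on the tool has changed by that much, and returns True; else False.
- movej(angles): joint-space move.
- command_gripper(opening): opening from 0.0 (shut) to 1.0 (fully open); the grip force is fixed at half the most; returns when the fingers have stopped.
- wait(seconds).
- inverse_kinematics(position, orientation): joint angles nearest the present ones, or None.
- read_camera(name): name is "side" or "top"; returns the picture (384x512x3 uint8, red, green, blue); there is no depth.
- camera_info(name): a dict with "intrinsics" (3x3 intrinsics, pixels), "T" (4x4, takes a point from camera to world coordinates). Camera axes: x right, y up, looking along -z (the intrinsics and any distortion apply to the point x, -y, -z); pixel columns grow to the right and rows downward; lengths in m; the calibration is good to about 2 mm. A picture is of the moment at which its call begins. camera_info takes no time and is no camera call.
A pose or a line that the arm cannot do raises MotionError and nothing moves.
- job_done(): hands the job in, once; it reports no verdict.
Readings, each from a call of its own:
- get_time(): time.
- get_joint_pos(): joint angles.
- get_qvel(): joint speeds.
- get_effort(): joint torques, N m.
- get_tcp_pos(): TCP position.
- get_ee_rot(): TCP orientation.
- get_ft_force(): force on the tool from outside, world axes, zero at the start.
- get_ft_torque(): the same for the moment, N m.
- get_grip_width(): opening from 0.0 (shut) to 1.0 (fully open).
Only numpy, scipy, OpenCV 4.12 (cv2) and the standard library are available. Lean on these libraries where they do the work, as an engineer would, in place of code of your own. Each camera call takes 0.05 s, during which the arm holds its last target. There are 200 camera calls.

## Working session

There is one attempt and no reset: what is moved stays moved. The work goes in short steps, each a Python script; the robot and the scene stay as the last script left them, time stands still between calls to the robot, and variables do not carry over. Pictures are saved under pics/ and viewed, about 8 in all and at most 12, crops included, and the job is handed in when it is done.

```bash
mkdir -p pics
python3 - <<'E'
from station import *
import cv2,numpy as np
for n in("top","side"):
    im=read_camera(n); cv2.imwrite(f"pics/{n}0.png",im[:,:,::-1])
    c=camera_info(n);print(n,c["intrinsics"],np.round(c["T"],3).tolist(),[k for k in c])
print(get_time(),get_ee_rot(),get_tcp_pos())
E
python3 -c "
import cv2,numpy as np
cv2.imwrite('pics/both0.png',cv2.resize(cv2.imread('pics/top0.png'),(800,600)))"
```

```text
top [[348.09087887   0.         254.94277226]
 [  0.         348.09087887 189.42986289]
 [  0.           0.           1.        ]] [[0.026, 0.983, -0.18, 0.468], [-1.0, 0.024, -0.014, 0.039], [-0.009, 0.18, 0.984, 0.82], [0.0, 0.0, 0.0, 1.0]] ['intrinsics', 'T']
side [[361.74825854   0.         254.08399984]
 [  0.         361.74825854 190.45074093]
 [  0.           0.           1.        ]] [[0.749, 0.525, -0.405, 0.276], [-0.663, 0.581, -0.472, -0.331], [-0.013, 0.622, 0.783, 0.7], [0.0, 0.0, 0.0, 1.0]] ['intrinsics', 'T']
0.1 [ 3.61944809e-04  8.49366319e-01  5.27803364e-01 -5.77227613e-04] [0.27655136 0.55993676 0.22199337]
```

View pics/both0.png

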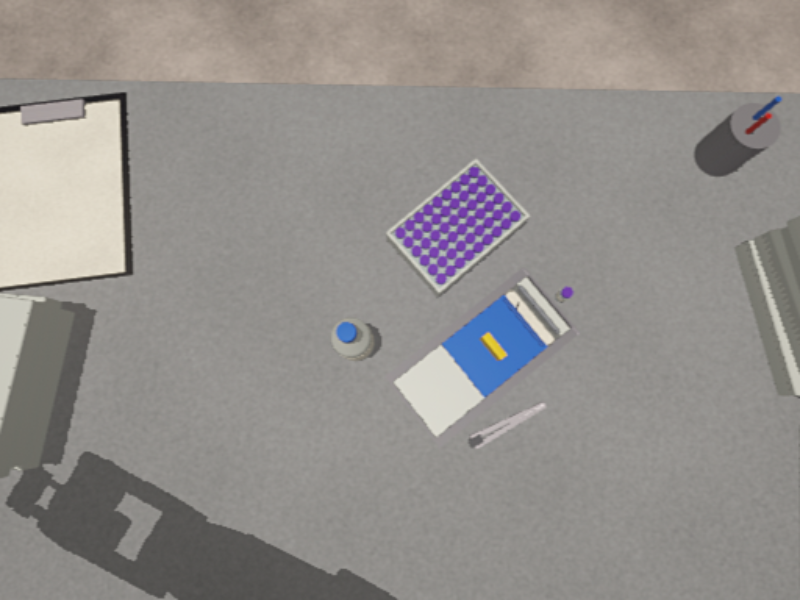

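View pics/side0.png

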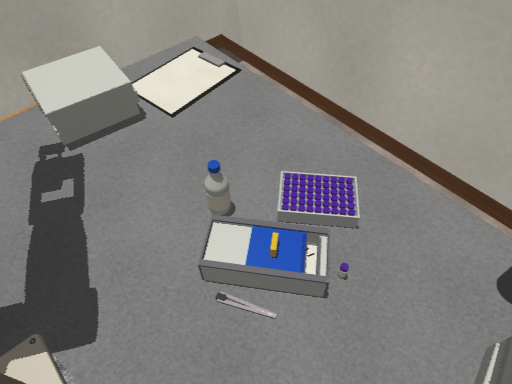

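The cover is partly open (rib at about (494,346) in the 800 px top view) and the deck is to the lower left, so recorder +y points that way. The tray is above it, the vial is at (567,293), and the forceps are at (508,425). Next I'll measure the cover, rib and deck end.

```bash
cat > h.py <<'E'
from station import *
import cv2,numpy as np
def ray(n,px,z):
    c=camera_info(n);K=c["intrinsics"];T=np.array(c["T"])
    px=np.atleast_2d(np.asarray(px,float))
    d=np.c_[(px[:,0]-K[0][2])/K[0][0],-(px[:,1]-K[1][2])/K[1][1],-np.ones(len(px))]@T[:3,:3].T
    o=T[:3,3]; return (o+d*((z-o[2])/d[:,2])[:,None])[:,:2]
def proj(n,P):
    c=camera_info(n);K=c["intrinsics"];T=np.array(c["T"])
    q=(np.atleast_2d(P)-T[:3,3])@T[:3,:3]; return np.c_[K[0][0]*q[:,0]/-q[:,2]+K[0][2],K[1][1]*q[:,1]/q[:,2]+K[1][2]]
def blob(m):
    cs=cv2.findContours(m.astype(np.uint8),cv2.RETR_EXTERNAL,cv2.CHAIN_APPROX_NONE)[0]
    return sorted(cs,key=cv2.contourArea)[::-1]
def masks(im):
    h=cv2.cvtColor(im,cv2.COLOR_RGB2HSV);H,S,V=h[...,0],h[...,1],h[...,2]
    return dict(blue=(H>100)&(H<122)&(S>150)&(V>60),yel=(H>15)&(H<35)&(S>130)&(V>80))
def rect(n,c,z):
    p=ray(n,c[:,0,:],z).astype(np.float32); return cv2.minAreaRect((p*1000).astype(np.float32))
E
python3 - <<'E'
from h import *
for n in("top","side"):
    im=cv2.imread(f"pics/{n}0.png")[:,:,::-1]; m=masks(np.ascontiguousarray(im))
    b=max(blob(m["blue"]|m["yel"]),key=cv2.contourArea); y=blob(m["yel"])[0]
    print(n,"blue",rect(n,b,.062),"yel",rect(n,y,.092),"yelpx",y[:,0].mean(0))
    h=cv2.boxPoints(rect(n,b,.062)); print(h.tolist())
im=cv2.imread("pics/top0.png")
cv2.imwrite("pics/crop1.png",cv2.resize(im[165:290,245:380],None,fx=5.5,fy=4.8*5.5/4.8,interpolation=2)[:600*2])
im=cv2.imread("pics/crop1.png");cv2.imwrite("pics/crop1.png",cv2.resize(im,(648,600)))
E
```

```text
top blue ((541.3790283203125, -85.15238952636719), (91.82202911376953, 110.84386444091797), 39.8594970703125) yel ((536.440673828125, -78.85938262939453), (37.57340621948242, 13.296832084655762), 40.112884521484375) yelpx [315.38888889 221.47222222]
[[470.6165771484375, -72.03419494628906], [541.6572265625, -157.11997985839844], [612.1414794921875, -98.27058410644531], [541.100830078125, -13.184799194335938]]
side blue ((542.809326171875, -85.48272705078125), (91.6169204711914, 112.42021179199219), 39.71297836303711) yel ((532.1361694335938, -87.23169708251953), (52.89495086669922, 10.894350051879883), 39.73021697998047) yelpx [273.92307692 244.03846154]
[[471.65594482421875, -71.51177978515625], [543.4859008789062, -157.9915771484375], [613.9627075195312, -99.45367431640625], [542.1327514648438, -12.973876953125]]
```

View pics/crop1.png

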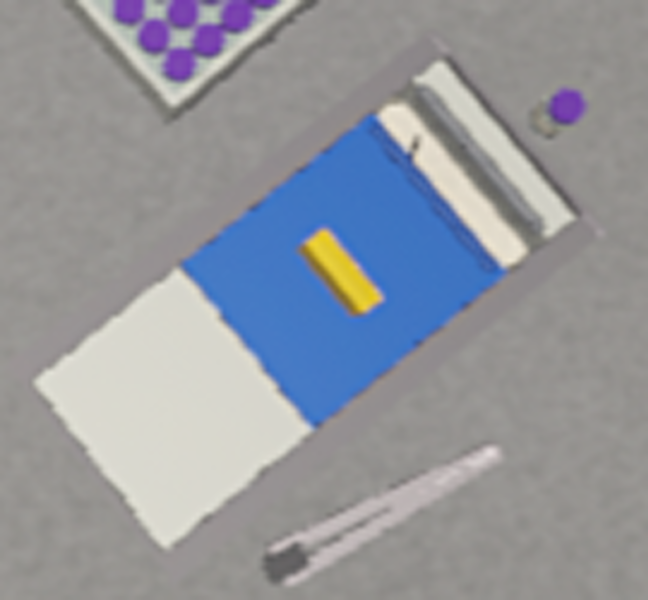

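Run:
```python
from h import *
a=np.radians(39.8);X=np.array([np.cos(a),np.sin(a)]);Y=np.array([-X[1],X[0]])
rib=np.array([.5378,-.0803])
f=lambda p,z:[np.round(((q-rib)@X*1000,(q-rib)@Y*1000),1).tolist() for q in ray("top",np.array(p)/4.8+[245,165]-.4,z)]
print("deckend(176)",f([[35,382],[168,548]],.057), "at .067(180)",f([[35,382],[168,548]],.067))
print("ridge(-50)",f([[420,85],[538,228]],.060))
print("sill outer corner(-70) ",f([[443,62],[578,216]],.067),f([[443,62],[578,216]],.057))
print("blue corners",f([[182,268],[315,427],[372,117],[505,270]],.062))
im=cv2.imread("pics/side0.png");cv2.imwrite("pics/crop2.png",cv2.resize(im[210:300,195:355],(800,450),interpolation=2))
```

```text
deckend(176) [[46.4, 134.7], [-47.2, 133.4]] at .067(180) [[46.1, 134.7], [-46.3, 133.4]]
ridge(-50) [[42.6, -89.2], [-41.2, -87.9]]
sill outer corner(-70)  [[44.1, -102.4], [-47.7, -103.6]] [[44.4, -105.6], [-48.6, -106.8]]
blue corners [[45.1, 50.9], [-46.6, 49.1], [44.8, -61.5], [-46.2, -63.1]]
```

View pics/crop2.png

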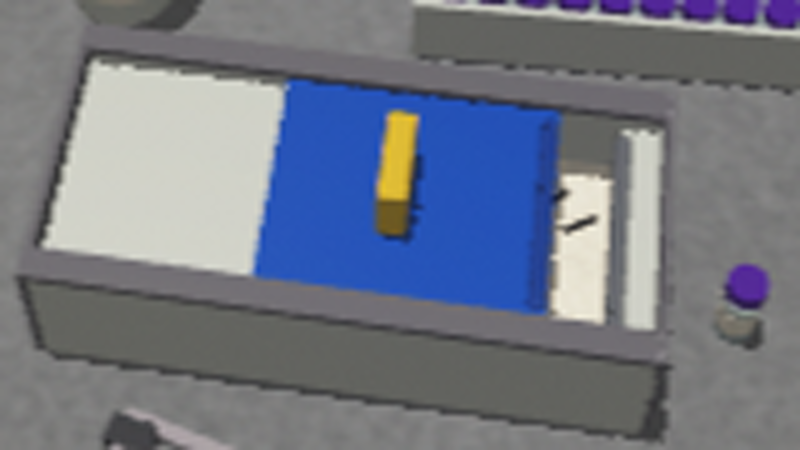

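The cover is about 41 mm open, with the pointer tip just visible in the gap and the rib clear. Before opening it I'll check the bottle's clearance to the gripper body.

```bash
cat >> h.py <<'E'
YAW=np.radians(39.8);X=np.array([np.cos(YAW),np.sin(YAW)]);Y=np.array([-X[1],X[0]])
RIB=np.array([.5378,-.0803]); O=RIB-.041*Y
def q_yaw(t): # tool down, tool x at world yaw t
    return [0,np.cos(t/2),np.sin(t/2),0]
def W(x,y,z): return [*(O+x*X+y*Y),z]
E
python3 - <<'E'
from h import *
for n in("top","side"):
    im=cv2.cvtColor(cv2.imread(f"pics/{n}0.png"),cv2.COLOR_BGR2RGB)
    for c in blob(masks(im)["blue"])[:4]:
        if cv2.contourArea(c)>15 and cv2.contourArea(c)<800:
            r=rect(n,c,.145);q=np.array(r[0])/1000-O;print(n,cv2.contourArea(c),r,"rec xy",q@X,q@Y)
print("O",O)
for y in(.041,.11):
  for s in(0,np.pi): print(y,inverse_kinematics(W(0,y,.068),q_yaw(YAW+np.pi/2+s)))
E
```

```text
top 97.5 ((544.4816284179688, 112.19990539550781), (21.52936553955078, 21.601482391357422), 1.4613072872161865) rec xy 0.12835444161790058 0.18461753044998447
top 27.5 ((859.9979248046875, -436.78216552734375), (4.5134172439575195, 47.022193908691406), 40.24981689453125) rec xy 0.01935166511601235 -0.4391213910510021
side 104.0 ((543.81640625, 109.53187561035156), (34.490684509277344, 22.846691131591797), 53.03171157836914) rec xy 0.12613553064272778 0.18299354228762135
O [ 0.5640445  -0.11179962]
0.041 [-1.70103359e-01  5.35786777e-01  1.89853422e+00 -4.44089210e-16
  7.07271660e-01 -2.43554073e+00]
0.041 [-1.70103359e-01  5.35786777e-01  1.89853422e+00 -4.44089210e-16
  7.07271660e-01  7.06051925e-01]
0.11 [-7.92972541e-02  4.84949812e-01  2.00667157e+00 -4.44089210e-16
  6.49971270e-01 -2.34473462e+00]
0.11 [-7.92972541e-02  4.84949812e-01  2.00667157e+00 -4.44089210e-16
  6.49971270e-01  7.96858030e-01]
```

The bottle is 0.10 m clear of the recorder axis, so I'm opening the cover now.

Run:
```python
from h import *
q=q_yaw(YAW-np.pi/2)
move_pose(W(0,.041,.22),q)
command_gripper(.5)
movel(W(0,.041,.10)); print(movel(W(0,.041,.068),v=.05,until_force=8))
command_gripper(0); print("w",get_grip_width()*88,get_ft_force())
print(movel(W(0,.116,.068),v=.05,until_force=12),get_ft_force(),get_tcp_pos())
p=get_tcp_pos();d=np.array(p[:2])-O;print("rec",d@X,d@Y)
command_gripper(.5); movel([p[0],p[1],.2]); 
q2=W(0,-.12,.3); movel(W(0,.24,.25)); print(get_time())
im=read_camera("top");cv2.imwrite("pics/top1.png",im[:,:,::-1])
ims=read_camera("side");cv2.imwrite("pics/side1.png",ims[:,:,::-1])
a=cv2.resize(im[165:290,245:380],(432,400),interpolation=2);b=cv2.resize(ims[190:310,195:355],(533,400),interpolation=2)
cv2.imwrite("pics/c3.png",cv2.resize(np.hstack([a,b]),(800,332))[:,:,::-1])
```

```text
False
w 11.863333116051985 [ 0.13299792 -0.00798633  1.70810538]
True [ 0.45307737 -3.64485055  1.79863439] [ 0.49351939 -0.02659018  0.06813324]
rec 0.0003601194397644072 0.11060881879777203
9.8
```

View pics/c3.png

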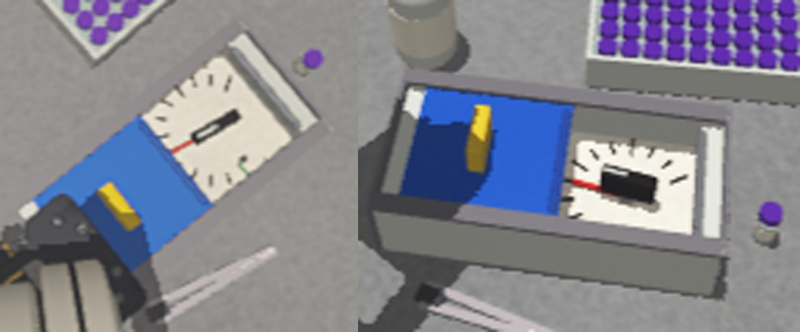

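Cover fully open; it reached its stop at 0.1106, so my origin is within about 1 mm. The knob is at crop (215,127). Its pointer goes left-down, about 95° clockwise of the green mark at (243,162). Now measuring the bar precisely.

```bash
cat > k.py <<'E'
from h import *
def knob(im):
    m=np.zeros(im.shape[:2],np.uint8)
    cv2.fillPoly(m,[proj("top",[W(.044,-.044,.05),W(.044,.044,.05),W(-.044,.044,.05),W(-.044,-.044,.05)]).astype(np.int32)],1)
    V=im.max(2); c=blob((V<75)&(m>0))[0]; r=cv2.minAreaRect((ray("top",cv2.convexHull(c)[:,0],.05)*1000).astype(np.float32))
    b=cv2.boxPoints(r);e=[b[1]-b[0],b[2]-b[1]];e=max(e,key=np.linalg.norm)
    d=np.array(r[0])/1000-O
    h=cv2.cvtColor(im,cv2.COLOR_RGB2HSV);red=((h[...,0]<8)|(h[...,0]>172))&(h[...,1]>120)&(m>0)
    rp=ray("top",np.argwhere(red)[:,::-1],.03) if red.any() else None
    rd=None if rp is None else rp.mean(0)-O
    return r,np.arctan2(e[1],e[0]),(d@X,d@Y),None if rd is None else np.arctan2(rd[1],rd[0])
E
python3 - <<'E'
from k import *
im=cv2.cvtColor(cv2.imread("pics/top1.png"),cv2.COLOR_BGR2RGB)
r,a,d,p=knob(im);print(r,"bar yaw",np.degrees(a),"rec",d,"pointer yaw",np.degrees(p) if p is not None else None)
for t in np.radians([-145,35]):print(inverse_kinematics(W(0,0,.023),q_yaw(t)))
E
```

```text
((567.7177124023438, -119.15951538085938), (7.140594959259033, 17.47645378112793), 32.0203971862793) bar yaw -57.97969 rec (np.float64(-0.0018890672102425652), np.float64(-0.00800574329708496)) pointer yaw 122.17835452994849
[-2.16370930e-01  6.43806797e-01  1.83587839e+00 -4.44089210e-16
  6.61907466e-01  2.31435649e+00]
[-2.16370930e-01  6.43806797e-01  1.83587839e+00 -4.44089210e-16
  6.61907466e-01 -8.27236168e-01]
```

Run:
```python
from k import *
t=np.radians(122-270)
command_gripper(.45)
move_pose(W(0,0,.20),q_yaw(t)); movel(W(0,0,.08)); print("hit",movel(W(0,0,.024),v=.05,until_force=6),get_tcp_pos(),get_joint_pos()[5])
f0=get_ft_torque()
command_gripper(0); print("w",get_grip_width()*88,get_ft_force(),get_ft_torque())
q=np.array(get_joint_pos());s=q[5]
for a in list(np.arange(.3,1.6,.3))+[1.6,1.65,1.70,1.74,1.78,1.82]:
    q[5]=s-a; movej(q); T=get_ft_torque(); print(round(a,2),round(s-get_joint_pos()[5],3),np.round(T,3),np.round(get_ft_force(),1))
    if a>1.55 and abs(T[2]-f0[2])>.25: break
print(get_time())
```

```text
hit False [ 0.56433516 -0.11185629  0.0243271 ] 2.366696453211109
w 10.856867016854789 [2.01576993 2.80810261 0.06161832] [ 0.52980653 -0.27385257  0.00678728]
0.3 0.296 [ 0.522 -0.199 -0.008] [2.  2.5 0.6]
0.6 0.594 [ 0.854 -0.354  0.049] [ 2.8  4.5 -0.5]
0.9 0.894 [ 0.93  -0.448  0.061] [ 4.1  5.6 -1.7]
1.2 1.194 [ 1.175 -0.454  0.016] [ 3.2  7.4 -1.1]
1.5 1.494 [ 1.374 -0.428  0.013] [ 3.1  7.7 -0.9]
1.6 1.594 [ 1.436 -0.402  0.035] [ 3.5  8.6 -0.1]
1.65 1.644 [ 1.431 -0.453  0.045] [ 4.   7.9 -0.4]
1.7 1.694 [ 1.464 -0.425  0.025] [ 2.6  7.  -0.8]
1.74 1.733 [ 1.297 -0.409 -0.405] [ 2.4  8.4 -0.2]
17.1667
```

The hard stop showed up at about 1.73 rad, with torque jumping to 0.4 N m. Releasing and looking.

Run:
```python
from k import *
command_gripper(.45); p=get_tcp_pos(); movel([p[0],p[1],.20]); movel(W(0,.24,.25))
im=read_camera("top");cv2.imwrite("pics/top2.png",im[:,:,::-1]);r,a,d,p=knob(im);print(np.degrees(a),d,p is not None and np.degrees(p),get_time())
# rib
m=masks(im);y=blob(m["yel"]);print([ (cv2.contourArea(c)) for c in y[:2]])
cv2.imwrite("pics/c4.png",cv2.resize(im[165:290,245:380],(540,500),interpolation=2)[:,:,::-1])
```

```text
38.599327 (np.float64(-0.00010083878385507857), np.float64(0.004226125747777569)) -145.90430189881687 20.9583
[85.0]
```

View pics/c4.png

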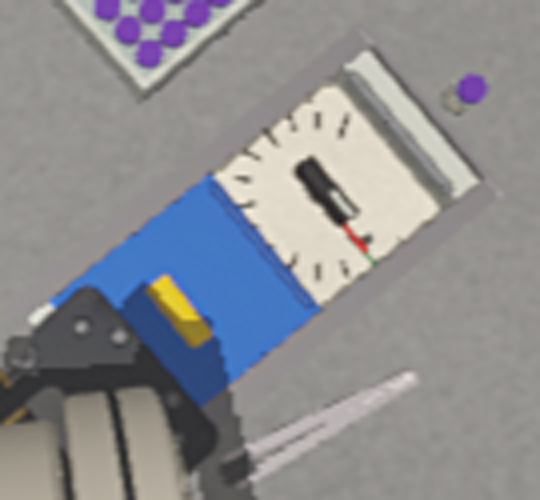

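The pointer is against the stop pin at the green mark (about (368,250)); the bar yaw of 38.6° against the recorder's 39.8° agrees. Now closing the cover.

Run:
```python
from k import *
move_pose(W(0,.11,.20),q_yaw(YAW-np.pi/2)); command_gripper(.5)
movel(W(0,.11,.10)); print(movel(W(0,.11,.067),v=.05,until_force=8))
command_gripper(0); print("w",get_grip_width()*88,get_ft_force())
rec=lambda:((np.array(get_tcp_pos()[:2])-O)@X,(np.array(get_tcp_pos()[:2])-O)@Y)
print(movel(W(0,.02,.067),v=.06,until_force=20),rec(),get_ft_force())
print(movel(W(0,-.005,.067),v=.02,until_force=25),rec(),get_ft_force(),"w",get_grip_width()*88)
wait(.4);print(rec(),get_ft_force())
command_gripper(.5); p=get_tcp_pos(); movel([p[0],p[1],.2]); movel(W(0,.24,.25))
im=read_camera("top");cv2.imwrite("pics/top3.png",im[:,:,::-1]);m=masks(im);y=blob(m["yel"])[0]
r=rect("top",y,.092);d=np.array(r[0])/1000-O;print("rib rec",d@X,d@Y,get_time())
ims=read_camera("side")
a=cv2.resize(im[165:290,245:380],(432,400),interpolation=2);b=cv2.resize(ims[190:310,195:355],(533,400),interpolation=2)
cv2.imwrite("pics/c5.png",cv2.resize(np.hstack([a,b]),(800,332))[:,:,::-1])
```

```text
False
w 11.885313866298521 [ 0.04789648 -0.13655659  0.77211331]
False (np.float64(-0.0002178563597866784), np.float64(0.018940095382763308)) [-2.19442331 -2.34318115  4.69086583]
True (np.float64(-0.00031217236810504096), np.float64(0.014372714078243904)) [-1.87198336  2.34828974  6.68104949] w 11.943750915888202
(np.float64(-0.00029576931827816953), np.float64(0.01433834089535251)) [-1.52175233  2.25265522  5.70429301]
rib rec 8.436322481643332e-05 0.01807770591129553 30.25
```

View pics/c5.png

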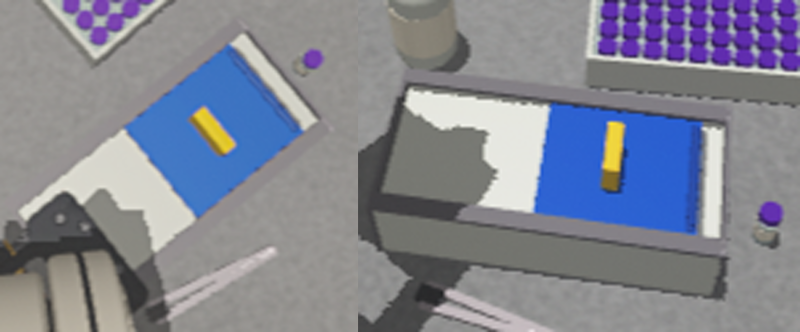

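The cover stopped at the ridge (about 0.014): the force guard tripped on contact and the force then relaxed. I'll re-grip and press on in small steps, logging the force along the slide.

Run:
```python
from k import *
rec=lambda:(np.array(get_tcp_pos()[:2])-O)@Y
move_pose(W(0,.0145,.20),q_yaw(YAW-np.pi/2)); command_gripper(.5)
movel(W(0,.0145,.10)); movel(W(0,.0145,.067),v=.05,until_force=8)
command_gripper(0)
for y in np.arange(.012,-.0071,-.002):
    h=movel(W(0,y,.067),v=.01,until_force=35); f=np.array(get_ft_force())
    print(round(y,3),h,round(rec(),4),"fy",round(f[:2]@Y,1),"fx",round(f[:2]@X,1),"fz",round(f[2],1))
    if h or (y<.001 and f[:2]@Y>15): break
print(get_grip_width()*88,get_time())
```

```text
0.012 False 0.0142 fy 10.8 fx 1.4 fz 7.9
0.01 False 0.0141 fy 17.5 fx 4.9 fz 13.4
0.008 False 0.0108 fy 10.8 fx 2.2 fz 7.7
0.006 False 0.0065 fy 3.0 fx -0.0 fz 4.3
0.004 False 0.0034 fy -0.5 fx -1.1 fz 2.5
0.002 False 0.0017 fy 0.0 fx -1.0 fz 4.2
0.0 False 0.0005 fy 3.7 fx -0.9 fz 6.9
-0.002 False 0.0003 fy 10.1 fx 2.0 fz 11.0
-0.004 False 0.0002 fy 18.0 fx 4.1 fz 16.5
11.848205961413122 36.8583
```

The cover passed the ridge, snapped over, and hit the hard stop at about 0.0003. Releasing and checking.

Run:
```python
from k import *
wait(.2);movel(W(0,0,.067),v=.02)
command_gripper(.5); p=get_tcp_pos(); movel([p[0],p[1],.2]); movel(W(0,.24,.25))
im=read_camera("top");m=masks(im);y=blob(m["yel"])[0]
r=rect("top",y,.092);d=np.array(r[0])/1000-O;print("rib rec",d@X,d@Y,get_time(),get_ft_force())
ims=read_camera("side")
a=cv2.resize(im[165:290,245:380],(432,400),interpolation=2);b=cv2.resize(ims[190:310,195:355],(533,400),interpolation=2)
cv2.imwrite("pics/c6.png",cv2.resize(np.hstack([a,b]),(800,332))[:,:,::-1])
```

```text
rib rec 0.0001607964581682332 0.004574571861347911 40.9583 [ 0.26556018 -0.47739609  0.01149799]
```

View pics/c6.png

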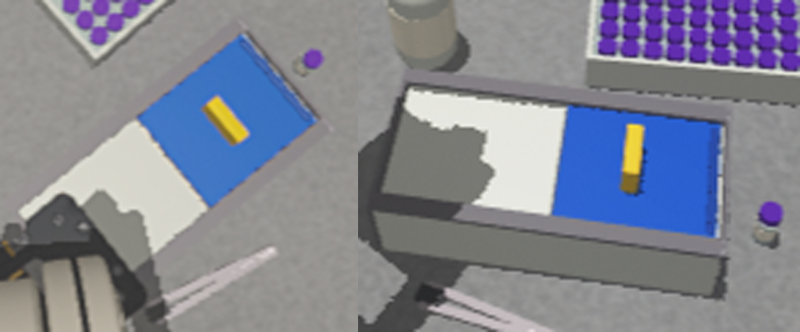

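The cover is closed and the side objects haven't moved. The rib reads 4.6 mm, but this view read 3.8 mm too high at the previous stop (18.1 against 14.3), so the cover is about 0.8 mm from home.

```bash
python3 -c "
from station import *
job_done()"
```

```text
the job is handed in; nothing more can be done
```

The recorder is ready and I handed the job in at about 41 s; no verdict is reported. I slid the cover from about 41 mm open to its stop, turned the knob about 1.73 rad anticlockwise to its hard stop, then forced the cover over the ridge until it was home.

**Last checks:**
- **Knob:** torque jumped to 0.4 N m at the stop. The picture then showed the pointer at the green mark by the stop pin, and the bar within about 0.02 rad of zero. The closed cover now hides the knob, so I couldn't check it again at the end.
- **Cover:** with the rib still gripped, the arm met the end stop at an opening of about 0.2–0.5 mm. The final camera reading of the rib was 4.6 mm, which disagrees. That reading was 3.8 mm too high at the previous stop, so I take the true opening as about 0.8 mm.
- **Surroundings:** the loose vial, the forceps and the visible parts of the tray and bottle had not visibly moved. The gripper was released and clear, with the wrist force near zero.

**What failed on the way:** the first attempt to close the cover stopped at the ridge because my 25 N force limit tripped on contact. A second, slower push in small steps got it past.

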